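# Mirror the desk tidy into the new rack

## Task

A left-handed colleague takes over this desk: move the glue stick, the stamp, the green bottle and the white bottle from the old grey rack into the pockets of the new wooden rack in the reverse order, so that what stood leftmost in the old rack (seen from the robot) ends rightmost in the new one, the second from the left ends second from the right, and so on. Leave each standing upright on the floor of its own pocket, let go and still.

Things in the scene. Friction and masses are not known exactly. Their poses are not given: they have to be found in the camera images.
- old_rack: Grey plastic pocket rack, full at the start, 84 x 296 x 16 mm, fixed. Origin: centre of underside; y along the row to the robot's left (within 0.15 rad), x across. Four pockets in a row at y = +102, +34, -34, -102 mm, each 60 mm along the row by 68 mm across, 10 mm deep, floor 6 mm above the desk. A cork pad lies in each pocket, so things stand 8 mm above the desk.
- new_rack: Light wooden pocket rack, empty at the start, about 0.2 m nearer or farther than the old one, 84 x 296 x 16 mm, fixed. Origin: centre of underside; y along the row to the robot's left (within 0.15 rad), x across. Four pockets in a row at y = +102, +34, -34, -102 mm, each 60 mm along the row by 68 mm across, 10 mm deep, floor 6 mm above the desk.
- pad_glue: Round, 46 mm cork liner pad, 2 mm thick, fixed in that pocket of the old rack in which the glue stick stands at the start (the pad shows round its foot); it stays there and so marks where the glue stick came from. Origin: centre of its underside; its axes lie as the old rack's.
- pad_stamp: Oblong, 62 x 40 mm (long side across the rack) cork liner pad, 2 mm thick, fixed in that pocket of the old rack in which the stamp stands at the start (the pad shows round its foot); it stays there and so marks where the stamp came from. Origin: centre of its underside; its axes lie as the old rack's.
- pad_green: Square, 46 mm cork liner pad, 2 mm thick, fixed in that pocket of the old rack in which the green bottle stands at the start (the pad shows round its foot); it stays there and so marks where the green bottle came from. Origin: centre of its underside; its axes lie as the old rack's.
- pad_white: Round, 58 mm cork liner pad, 2 mm thick, fixed in that pocket of the old rack in which the white bottle stands at the start (the pad shows round its foot); it stays there and so marks where the white bottle came from. Origin: centre of its underside; its axes lie as the old rack's.
- glue_stick: Glue stick, a plain upright cylinder 24 mm in diameter and 92 mm high, red and white, 0.03 kg. Stands upright on its pad at the start. Origin: centre of its underside; z up its own axis.
- stamp: Rubber stamp: wooden foot 24 mm (its x) by 50 mm (its y) and 14 mm high, with a round wooden knob handle on top, 24 mm across at its widest, total height 60 mm; grip the knob about 48 mm above the underside. Its long side lies across the rack (within 0.12 rad). 0.045 kg. Stands upright on its pad at the start. Origin: centre of its underside; z up its own axis.
- green_bottle: Small green bottle with white cap, body 30 mm in diameter up to about 60 mm, 78 mm high in all (cap 19 mm across), 0.09 kg. Stands upright on its pad at the start. Origin: centre of its underside; z up its own axis.
- white_bottle: White bottle with red cap, body 43 mm in diameter up to about 80 mm, 113 mm high in all (cap 25 mm across), 0.14 kg. Stands upright on its pad at the start. Origin: centre of its underside; z up its own axis.
Mind the look-alikes: they are no part of the job. What is shaped like the glue_stick but blue or yellow is not meant.

How it is judged:
At the end, for the whole second after the job is handed in: Each thing stands upright (0.12 rad) on a pocket floor of the new rack (height within 4 mm), in the pocket mirroring the one it came from (its pad's): within 21 mm along and 25 mm across of its centre; all are at rest (((y of pad_glue in the frame of old_rack between 0.082 and 0.122 m and y of glue_stick in the frame of new_rack between -0.123 and -0.081 m) or (y of pad_glue in the frame of old_rack between 0.014 and 0.054 m and y of glue_stick in the frame of new_rack between -0.055 and -0.013 m) or (y of pad_glue in the frame of old_rack between -0.054 and -0.014 m and y of glue_stick in the frame of new_rack between 0.013 and 0.055 m) or (y of pad_glue in the frame of old_rack between -0.122 and -0.082 m and y of glue_stick in the frame of new_rack between 0.081 and 0.123 m)) and x of glue_stick in the frame of new_rack between -0.025 and 0.025 m and z of glue_stick in the frame of new_rack between 0.002 and 0.01 m and angle between each of glue_stick, stamp, green_bottle, white_bottle's own z axis and vertical below 0.12 rad and linear speed of each of glue_stick, stamp, green_bottle, white_bottle below 0.02 m/s and ((y of pad_stamp in the frame of old_rack between 0.082 and 0.122 m and y of stamp in the frame of new_rack between -0.123 and -0.081 m) or (y of pad_stamp in the frame of old_rack between 0.014 and 0.054 m and y of stamp in the frame of new_rack between -0.055 and -0.013 m) or (y of pad_stamp in the frame of old_rack between -0.054 and -0.014 m and y of stamp in the frame of new_rack between 0.013 and 0.055 m) or (y of pad_stamp in the frame of old_rack between -0.122 and -0.082 m and y of stamp in the frame of new_rack between 0.081 and 0.123 m)) and x of stamp in the frame of new_rack between -0.025 and 0.025 m and z of stamp in the frame of new_rack between 0.002 and 0.01 m and ((y of pad_green in the frame of old_rack between 0.082 and 0.122 m and y of green_bottle in the frame of new_rack between -0.123 and -0.081 m) or (y of pad_green in the frame of old_rack between 0.014 and 0.054 m and y of green_bottle in the frame of new_rack between -0.055 and -0.013 m) or (y of pad_green in the frame of old_rack between -0.054 and -0.014 m and y of green_bottle in the frame of new_rack between 0.013 and 0.055 m) or (y of pad_green in the frame of old_rack between -0.122 and -0.082 m and y of green_bottle in the frame of new_rack between 0.081 and 0.123 m)) and x of green_bottle in the frame of new_rack between -0.025 and 0.025 m and z of green_bottle in the frame of new_rack between 0.002 and 0.01 m and ((y of pad_white in the frame of old_rack between 0.082 and 0.122 m and y of white_bottle in the frame of new_rack between -0.123 and -0.081 m) or (y of pad_white in the frame of old_rack between 0.014 and 0.054 m and y of white_bottle in the frame of new_rack between -0.055 and -0.013 m) or (y of pad_white in the frame of old_rack between -0.054 and -0.014 m and y of white_bottle in the frame of new_rack between 0.013 and 0.055 m) or (y of pad_white in the frame of old_rack between -0.122 and -0.082 m and y of white_bottle in the frame of new_rack between 0.081 and 0.123 m)) and x of white_bottle in the frame of new_rack between -0.025 and 0.025 m and z of white_bottle in the frame of new_rack between 0.002 and 0.01 m); the robot touches nothing.
It also fails if it takes over 104 s, if anything falls off the work surface, if the arm or the gripper's body presses on something with over 40 N, if the wrist force passes 120 N, or if a joint passes its speed limit or range.

## Robot

A 6-joint arm with a two-finger parallel gripper is mounted at the origin on the work surface; the furniture and walls round the work are solid. World frame = base frame: x ahead of the robot, y to its left, z up, the work surface at z = 0. Lengths are in m, angles in rad, forces in N, time in s.
With the tool pointing down it reaches from about 0.35 to 0.975 m from the base axis. Payload 4.9 kg.
Tool frame: the origin (TCP) lies at the very end of the fingers, on their centre line; the grasp point (between the pads) lies manip.grip_point_offset behind it (manip.grip_point_offset is the distance from the TCP to the grasp point, in m); z points along the fingers, y is the line along which they close (so a half turn about z gives the same grasp; the last joint's range is limited). The gripper opens to 85 mm and grips with 20 to 120 N. Pads are 22 mm wide; open, the fingers measure 114 mm over their backs; the gripper's body (76 mm by 85 mm) begins 54 mm behind the grasp point. The pads swing forward as they close: fully open they stand 13 mm farther back than shut.
Start: joints at [-1.383, 0.053, 1.613, -0, 1.476, -0.119], TCP at [0.189, -0.596, 0.231] pointing down, gripper open.
Joint ranges: [-3.01, 3.01], [-1.01, 2.22], [0.06, 2.58], [-1.02, 4.17], [0.09, 2.62], [-3.14, 3.14]. Speed limits (rad/s): [2.57, 2.57, 3.14, 3.14, 3.14, 3.14].

## Interface

Orientations are given as a unit quaternion [w, x, y, z].
In Python, from plant import manip gives the robot as it stands.
- The arm moves only by the shell command python3 -m crank 'ROWS' [OPENING]. ROWS is JSON, a list of rows, each an object of numbers: "x", "y", "z": the shift along the tool's x, y, z in cm; "turn": the turn about the tool's z in rad. In form: [{"x": .., "y": .., "z": .., "turn": ..}, ...]. A call has 1 to 5 rows; each row shifts and turns the commanded pose from where the row before left it, along the tool's axes as they then stand; what a row does not reach is not made up. A row lasts 1/10 s, in which the tool goes at most 50 mm and 8.59 degrees, less where a joint would pass 70% of its speed; a pose out of reach is approached as far as the arm can. A call with a gripper value outside its range is refused whole. OPENING is the opening in per cent of the stroke, from 0 (shut) to 100 (fully open), set as the call begins (- or left out, the last holds). The fingers move at their own pace and stop on an object; the grip force is fixed at half the most. Time passes only in rows, so rows that do not move let the fingers close. It gives the time, the measured TCP pose, the force, the opening and the grip force at its end, in the units of the state.
- manip.state(): the state, without advancing time (a new reading comes with each control period).
- manip.grab_frame(name): name is "scene" or "top" or "wrist"; returns (picture, depth): 400x640x3 uint8, red, green, blue; 400x640 float32, m along the optical axis (not along the pixel's ray), 0 where there is no reading.
- manip.camera_model(name): a dict with "mtx" (3x3 intrinsics, pixels), "world_to_cam" (4x4, takes a point from world to camera coordinates). Camera axes: x right, y down, z forward; pixel columns grow to the right and rows downward; lengths in m; the calibration is good to about 2 mm. A picture is of the moment at which its call begins: read the wrist's pose just before it. camera_model takes no time and is no camera call; for the wrist camera it gives the pose at the moment of the call.
- manip.job_done(): hands the job in; it is judged then, once.
The state is a dict: "time": time; "joint_pos": joint angles; "joint_vel": joint speeds; "joint_efforts": joint torques, N m; "tool_pos": TCP position; "tool_rot": TCP orientation; "contact_force": force on the tool from outside, world axes, zero at the start; "ft_torque": the same for the moment, N m; "gripper_width": opening from 0.0 (shut) to 1.0 (fully open); "grasp_force": force on a finger pad.
Only numpy, scipy, OpenCV 4.12 (cv2) and the standard library are available. Lean on these libraries where they do the work, as an engineer would, in place of code of your own. Each camera call takes 0.05 s, during which the arm holds its last target. There are 200 camera calls.

## Working session

There is one attempt and no reset: what is moved stays moved. The work goes in short steps, Python scripts to look and compute and a shell command to move; the robot and the scene stay as the last step left them, time stands still between calls to the robot, and variables do not carry over. Pictures are saved under pics/ and viewed, at most 14 in all, crops included, and the job is handed in when it is done.

```bash
mkdir -p pics; ls
python3 - <<'E'
from plant import manip
import cv2,numpy as np
s=manip.state();print(s['time'],s['tool_pos'],s['tool_rot'],s['gripper_width'],manip.grip_point_offset)
for n in ["scene","top"]:
    p,d=manip.grab_frame(n);cv2.imwrite(f'pics/{n}0.png',p[:,:,::-1]);np.save(f'pics/{n}0.npy',d)
    m=manip.camera_model(n);print(n,np.round(m['mtx'],1).tolist(),np.round(m['world_to_cam'],3).tolist())
E
```

```text
pics
0.0 [ 0.18862474 -0.59519748  0.23004958] [-1.04365662e-03  9.88258938e-01  1.52784753e-01 -4.57130425e-05] 1.0039640528162503 0.0187
scene [[412.9, 0.0, 322.2], [0.0, 412.9, 190.3], [0.0, 0.0, 1.0]] [[0.267, -0.964, 0.011, -0.198], [-0.819, -0.233, -0.524, 0.504], [0.508, 0.131, -0.851, 0.575], [0.0, 0.0, 0.0, 1.0]]
top [[492.7, 0.0, 314.9], [0.0, 492.7, 200.9], [0.0, 0.0, 1.0]] [[0.016, -0.999, 0.042, -0.052], [-0.993, -0.021, -0.116, 0.615], [0.117, -0.04, -0.992, 0.837], [0.0, 0.0, 0.0, 1.0]]
```

View pics/top0.png

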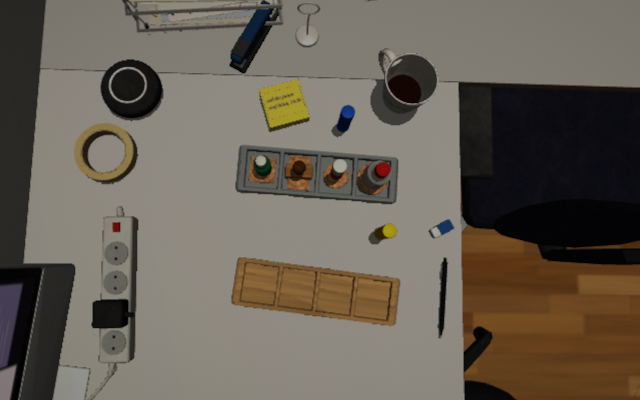

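View pics/scene0.png

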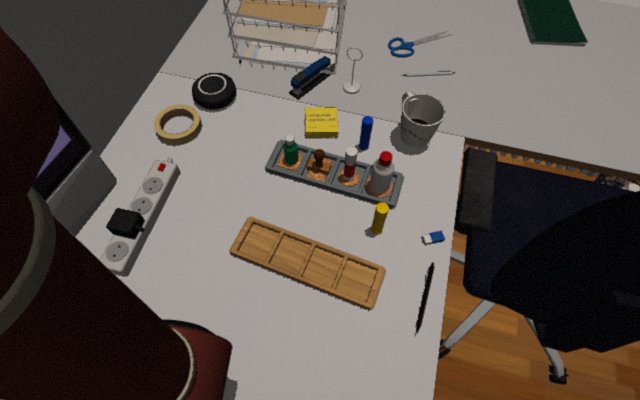

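The top view shows the old rack (238–397, 147–202), holding from the left: green, stamp, glue, white. The new rack is at (233–399, 259–323), and the blue and yellow sticks are decoys. I'll enlarge it to read the corners.

Run:
```python
import cv2
p=cv2.imread('pics/top0.png')[135:335,225:415]
p=cv2.resize(p,None,fx=3,fy=3,interpolation=cv2.INTER_CUBIC)
cv2.imwrite('pics/crop0.png',cv2.convertScaleAbs(p,alpha=1.6))
```

```text
(no output)
```

View pics/crop0.png

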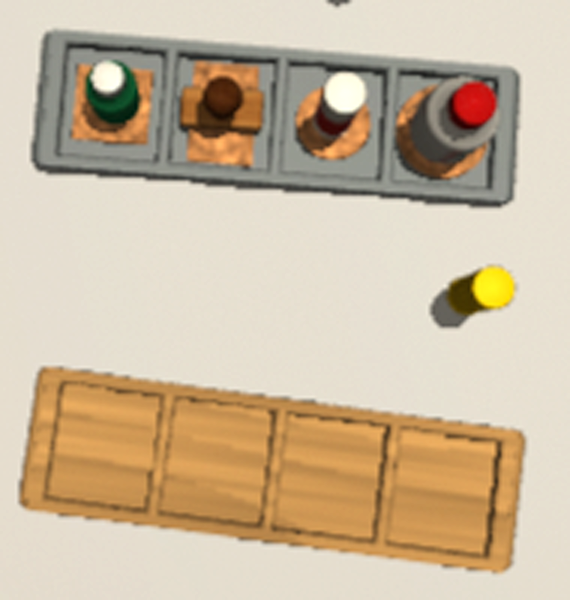

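```bash
cat > h.py <<'E'
import numpy as np, cv2
from scipy.optimize import least_squares
from plant import manip
def ray(px,z,m):
    K=np.array(m['mtx']);T=np.array(m['world_to_cam']);R=T[:3,:3];t=T[:3,3]
    c=-R.T@t; d=R.T@np.linalg.inv(K)@np.array([px[0],px[1],1.])
    return c+d*(z-c[2])/d[2]
def rackfit(pts):  # TL,TR,BR,BL world pts (left=+y, top=+x)
    M=np.array([[.042,.148],[.042,-.148],[-.042,-.148],[-.042,.148]])
    f=lambda p:((M@np.array([[np.cos(p[2]),np.sin(p[2])],[-np.sin(p[2]),np.cos(p[2])]])+p[:2])-pts).ravel()
    r=least_squares(f,[.5,0,0]);return r.x,np.round(r.fun*1000,1)
def pose():
    s=manip.state();w,x,y,z=s['tool_rot']
    return np.array(s['tool_pos']),2*np.arctan2(y,x),s
def go(x,y,z,yaw=None):
    """shift in cm in tool axes (after turn) and turn to reach TCP x,y,z,yaw"""
    p,a,s=pose(); yaw=a if yaw is None else yaw
    turn=-((yaw-a+np.pi/2)%np.pi-np.pi/2)
    b=a-turn; d=np.array([x,y,z])-p
    print('now',np.round(p,4),round(a,3),'turn',round(turn,3),'then cm',np.round(100*np.array([d[0]*np.cos(b)+d[1]*np.sin(b),d[0]*np.sin(b)-d[1]*np.cos(b),-d[2]]),2))
E
python3 - <<'E'
from h import *
m=manip.camera_model('top')
q=lambda c:(225+(c[0]-1)/3,135+(c[1]-1)/3)
for n,cs in dict(new=[(40,366),(525,430),(509,573),(19,509)],old=[(43,29),(520,68),(514,207),(32,171)]).items():
    P=np.array([ray(q(c),.014,m)[:2] for c in cs]);print(n,rackfit(P))
for n,c,z in [('green',(109,78),.086),('stamp',(221,97),.064),('glue',(344,93),.1),('white',(474,104),.121),('yellow',(493,288),.092)]:
    print(n,np.round(ray(q(c),z,m),3))
d=np.load('pics/top0.npy');print(d[160:163,262],d[210,300])
go(.45,0,.25,np.pi/2)
E
```

```text
new (array([ 0.45696827, -0.04615206, -0.11524033]), array([ 0.1,  1.7, -0.5, -1.6,  0.1, -1.9,  0.3,  1.9]))
old (array([ 0.6681954 , -0.0454089 , -0.05492731]), array([-2. ,  0.5, -1.2, -1.3,  1.4, -0.7,  1.8,  1.5]))
green [0.676 0.053 0.086]
stamp [ 0.671 -0.01   0.064]
glue [ 0.668 -0.078  0.1  ]
white [ 0.66  -0.146  0.121]
yellow [ 0.562 -0.162  0.092]
[0.82630205 0.8259667  0.82994306] 0.9088851
now [ 0.1887 -0.5952  0.2302] 0.307 turn -1.264 then cm [59.52 26.13 -1.98]
```

```bash
C="python3 -m crank"
$C '[{"turn":-0.145,"z":-1},{"turn":-0.145,"z":-1},{"turn":-0.145,"z":-1},{"turn":-0.145},{"turn":-0.145}]' 100
$C '[{"turn":-0.145},{"turn":-0.145},{"turn":-0.145},{"turn":-0.05},{}]'
python3 -c "
from h import *
go(.62,-.08,.26,1.516)"
```

```text
now [ 0.1887 -0.5952  0.2302] 0.307 turn -1.209 then cm [53.81 40.25 -2.98]schema error: expected keys x, y, z, turn
schema error: expected keys x, y, z, turn
```

```bash
C="python3 -m crank"
$C '[{"x":0,"y":0,"z":-1,"turn":-0.145},{"x":0,"y":0,"z":-1,"turn":-0.145},{"x":0,"y":0,"z":-1,"turn":-0.145},{"x":0,"y":0,"z":0,"turn":-0.145},{"x":0,"y":0,"z":0,"turn":-0.145}]' 100
$C '[{"x":0,"y":0,"z":0,"turn":-0.145},{"x":0,"y":0,"z":0,"turn":-0.145},{"x":0,"y":0,"z":0,"turn":-0.145},{"x":0,"y":0,"z":0,"turn":-0.05},{"x":0,"y":0,"z":0,"turn":0}]'
python3 -c "
from h import *
go(.62,-.08,.26,1.516)"
```

```text
time: 0.6
tool_pos: [0.1887, -0.5958, 0.2613]
tool_rot: [-0.0, 0.868, 0.496, 0.0]
contact_force: [0.3, 0.3, -0.0]
gripper_width: 0.999
grasp_force: 0.0
time: 1.1
tool_pos: [0.1887, -0.5955, 0.2606]
tool_rot: [-0.001, 0.726, 0.688, 0.0]
contact_force: [0.2, -0.4, 0.3]
gripper_width: 0.999
grasp_force: 0.0
now [ 0.1887 -0.5955  0.2606] 1.517 turn 0.001 then cm [53.83 40.24  0.06]
```

```bash
C="python3 -m crank"
$C '[{"x":3.8,"y":2.9,"z":0,"turn":0},{"x":3.8,"y":2.9,"z":0,"turn":0},{"x":3.8,"y":2.9,"z":0,"turn":0},{"x":3.8,"y":2.9,"z":0,"turn":0},{"x":3.8,"y":2.9,"z":0,"turn":0}]' >/dev/null
$C '[{"x":3.8,"y":2.9,"z":0,"turn":0},{"x":3.8,"y":2.9,"z":0,"turn":0},{"x":3.8,"y":2.9,"z":0,"turn":0},{"x":3.8,"y":2.9,"z":0,"turn":0},{"x":3.8,"y":2.9,"z":0,"turn":0}]' >/dev/null
$C '[{"x":3.8,"y":2.8,"z":0,"turn":0},{"x":3.9,"y":2.8,"z":0,"turn":0},{"x":3.9,"y":2.8,"z":0,"turn":0},{"x":3.9,"y":2.8,"z":0,"turn":0},{"x":0,"y":0,"z":0,"turn":0}]'
python3 - <<'E'
from h import *
go(.62,-.08,.26,1.516)
m=manip.camera_model('wrist');p,d=manip.grab_frame('wrist')
cv2.imwrite('pics/w1.png',p[:,:,::-1]);np.save('pics/w1.npy',d);import pickle;pickle.dump(m,open('pics/w1.pkl','wb'))
E
```

```text
time: 2.6
tool_pos: [0.6211, -0.0787, 0.2604]
tool_rot: [-0.001, 0.724, 0.689, 0.001]
contact_force: [0.2, 0.5, 1.1]
gripper_width: 0.994
grasp_force: 0.0
now [ 0.6211 -0.0787  0.2604] 1.521 turn 0.005 then cm [-0.13 -0.1   0.04]
```

View pics/w1.png

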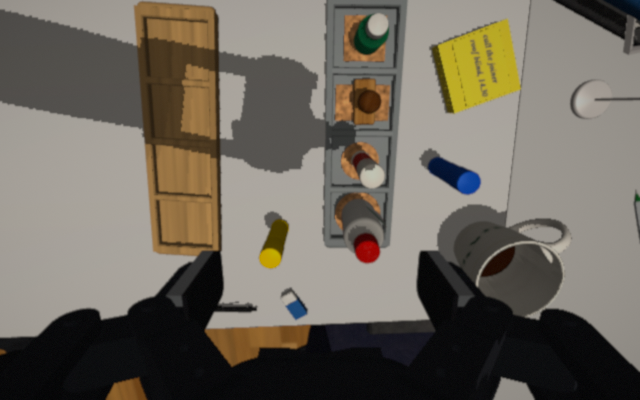

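The wrist view gives the tops as green (376,27), knob (369,102), glue (372,176) and white (367,249). The stamp's foot lies long *along* the row, so I'll turn it 90° when I place it.

Run:
```python
from h import *
import pickle
m=pickle.load(open('pics/w1.pkl','rb'))
for n,c,z in [('green',(376,27),.086),('stamp',(369,102),.066),('glue',(372,176),.1),('white',(367,248),.121)]:
    print(n,np.round(ray(c,z,m),4))
P=np.array([ray(c,.014,m)[:2] for c in [(217,8),(219,252),(155,252),(138,5)]]);print(rackfit(P))
go(.661,-.146,.2,1.516)
```

```text
green [0.6759 0.0534 0.086 ]
stamp [ 0.6722 -0.0097  0.066 ]
glue [ 0.6696 -0.0771  0.1   ]
white [ 0.6613 -0.1413  0.121 ]
(array([ 0.45960364, -0.0440366 , -0.12040344]), array([ 0. ,  3.7,  0.1, -8.3, -0.1, -2.3, -0. ,  6.8]))
now [ 0.6199 -0.0809  0.2605] 1.52 turn 0.004 then cm [-6.28  4.46  6.05]
```

```bash
C="python3 -m crank"
$C '[{"x":-3.1,"y":2.1,"z":0,"turn":0.004},{"x":-3.0,"y":2.2,"z":0,"turn":0},{"x":0,"y":0,"z":4,"turn":0},{"x":0,"y":0,"z":2,"turn":0},{"x":0,"y":0,"z":0,"turn":0}]' 80
python3 -c "
from h import *
go(.661,-.144,.054,1.516)"
```

```text
time: 3.15
tool_pos: [0.6555, -0.1473, 0.1961]
tool_rot: [-0.004, 0.728, 0.685, -0.002]
contact_force: [-0.5, 0.9, -0.2]
gripper_width: 0.797
grasp_force: 0.0
now [ 0.6555 -0.1473  0.1961] 1.51 turn -0.006 then cm [ 0.36  0.53 14.21]
```

```bash
C="python3 -m crank"
$C '[{"x":0,"y":0,"z":0,"turn":0},{"x":0,"y":0,"z":0,"turn":0}]' >/dev/null
python3 -c "
from h import *
go(.661,-.144,.054,1.516)"
```

```text
now [ 0.6592 -0.1472  0.2037] 1.512 turn -0.004 then cm [ 0.33  0.16 14.97]
```

```bash
C="python3 -m crank"
$C '[{"x":0.15,"y":0.15,"z":3.5,"turn":0},{"x":0.1,"y":0,"z":3.5,"turn":0},{"x":0,"y":0,"z":2,"turn":0},{"x":0,"y":0,"z":0,"turn":0},{"x":0,"y":0,"z":0,"turn":0}]'
$C '[{"x":0,"y":0,"z":0,"turn":0}]' | sed -n 2p
python3 -c "
from h import *
go(.661,-.144,.054,1.516)"
```

```text
time: 3.85
tool_pos: [0.6611, -0.1444, 0.1133]
tool_rot: [0.001, 0.727, 0.686, 0.001]
contact_force: [-0.2, -0.7, 0.4]
gripper_width: 0.797
grasp_force: 0.0
tool_pos: [0.662, -0.1448, 0.1147]
now [ 0.662  -0.1448  0.1147] 1.513 turn -0.003 then cm [ 0.07 -0.11  6.07]
```

```bash
C="python3 -m crank"
$C '[{"x":0,"y":0,"z":3,"turn":0},{"x":0,"y":0,"z":2,"turn":0},{"x":0,"y":0,"z":1,"turn":0},{"x":0,"y":0,"z":0,"turn":0},{"x":0,"y":0,"z":0,"turn":0}]' |sed -n '2p;4p'
$C '[{"x":0,"y":0,"z":0,"turn":0},{"x":0,"y":0,"z":0,"turn":0},{"x":0,"y":0,"z":0,"turn":0},{"x":0,"y":0,"z":0,"turn":0},{"x":0,"y":0,"z":0,"turn":0}]' 30
python3 -c "
from h import *
go(.661,-.144,.054,1.516)"
```

```text
tool_pos: [0.6613, -0.1445, 0.0531]
contact_force: [-0.9, -0.4, 0.2]
time: 4.95
tool_pos: [0.6619, -0.1448, 0.0536]
tool_rot: [0.002, 0.727, 0.686, 0.001]
contact_force: [0.2, -0.6, 6.2]
gripper_width: 0.482
grasp_force: 60.6
now [ 0.6619 -0.1448  0.0536] 1.513 turn -0.003 then cm [ 0.08 -0.1  -0.04]
```

```bash
C="python3 -m crank"
$C '[{"x":0,"y":0,"z":-1,"turn":0},{"x":0,"y":0,"z":-3,"turn":0},{"x":0,"y":0,"z":-4,"turn":0},{"x":0,"y":0,"z":-4,"turn":0},{"x":0,"y":0,"z":-3,"turn":0.057}]' |sed -n '2p;4,6p'
python3 -c "
from h import *
go(.469,.055,.2,1.4556)"
```

```text
tool_pos: [0.66, -0.144, 0.2037]
contact_force: [1.0, -0.8, -1.3]
gripper_width: 0.478
grasp_force: 60.3
now [ 0.66   -0.144   0.2037] 1.455 turn -0.001 then cm [ 17.57 -21.26   0.37]
```

```bash
C="python3 -m crank"
$C '[{"x":2.5,"y":-3,"z":0,"turn":0},{"x":3,"y":-3.6,"z":0,"turn":0},{"x":3,"y":-3.6,"z":0,"turn":0},{"x":3,"y":-3.6,"z":0,"turn":0},{"x":3,"y":-3.6,"z":0,"turn":0}]' >/dev/null
$C '[{"x":2,"y":-2.4,"z":0,"turn":0},{"x":1.1,"y":-1.4,"z":0,"turn":0},{"x":0,"y":0,"z":3.5,"turn":0},{"x":0,"y":0,"z":2.5,"turn":0},{"x":0,"y":0,"z":2,"turn":0}]' >/dev/null
$C '[{"x":0,"y":0,"z":1,"turn":0},{"x":0,"y":0,"z":0,"turn":0},{"x":0,"y":0,"z":0,"turn":0},{"x":0,"y":0,"z":0,"turn":0}]'
python3 - <<'E'
from h import *
go(.469,.055,.054,1.4556)
p,d=manip.grab_frame('scene')
cv2.imwrite('pics/s2.png',cv2.resize(p[100:320,180:440,::-1],None,fx=2.5,fy=2.5))
E
```

```text
time: 6.85
tool_pos: [0.4708, 0.0549, 0.1128]
tool_rot: [0.001, 0.747, 0.665, 0.001]
contact_force: [-0.2, -1.4, -0.5]
gripper_width: 0.485
grasp_force: 60.5
now [0.4708 0.0549 0.1128] 1.456 turn 0.0 then cm [-0.01 -0.18  5.88]
```

View pics/s2.png

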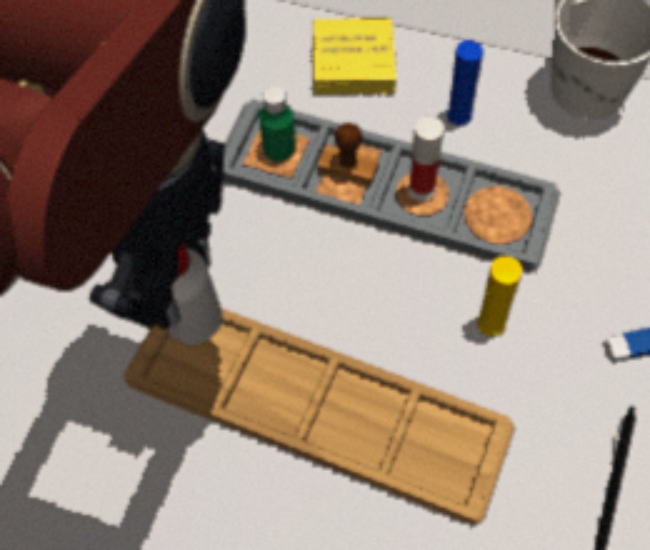

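The bottle hangs upright over the leftmost new pocket, around (200,310) in the crop. I'll lower it.

```bash
C="python3 -m crank"
$C '[{"x":0,"y":-0.15,"z":2.5,"turn":0},{"x":0,"y":0,"z":2,"turn":0},{"x":0,"y":0,"z":1,"turn":0},{"x":0,"y":0,"z":0,"turn":0},{"x":0,"y":0,"z":0,"turn":0}]' |sed -n '2p;4p'
$C '[{"x":0,"y":0,"z":0.3,"turn":0},{"x":0,"y":0,"z":0.25,"turn":0},{"x":0,"y":0,"z":0,"turn":0},{"x":0,"y":0,"z":0,"turn":0}]' |sed -n '2p;4p'
```

```text
tool_pos: [0.4691, 0.0551, 0.0573]
contact_force: [0.9, 0.8, -0.8]
tool_pos: [0.4691, 0.0551, 0.0515]
contact_force: [0.4, -0.3, 0.5]
```

```bash
C="python3 -m crank"
$C '[{"x":0,"y":0,"z":0.05,"turn":0},{"x":0,"y":0,"z":0,"turn":0}]' |sed -n '2p;4p'
$C '[{"x":0,"y":0,"z":0,"turn":0},{"x":0,"y":0,"z":0,"turn":0},{"x":0,"y":0,"z":0,"turn":0},{"x":0,"y":0,"z":-1,"turn":0},{"x":0,"y":0,"z":-3,"turn":0}]' 80
$C '[{"x":0,"y":0,"z":-4,"turn":0},{"x":0,"y":0,"z":-4,"turn":0},{"x":0,"y":0,"z":-2,"turn":-0.06},{"x":0,"y":0,"z":0,"turn":0},{"x":0,"y":0,"z":0,"turn":0}]' |sed -n '2p;4p'
python3 - <<'E'
from h import *
go(.669,-.0775,.19,1.516)
p,d=manip.grab_frame('scene')
cv2.imwrite('pics/s3.png',cv2.resize(p[100:320,180:440,::-1],None,fx=2.5,fy=2.5))
E
```

```text
tool_pos: [0.4692, 0.0551, 0.0515]
contact_force: [0.1, -0.2, 4.9]
time: 8.5
tool_pos: [0.4655, 0.0553, 0.0879]
tool_rot: [-0.003, 0.747, 0.665, -0.003]
contact_force: [0.5, 0.3, 0.1]
gripper_width: 0.803
grasp_force: 0.0
tool_pos: [0.4683, 0.0552, 0.1905]
contact_force: [-0.3, 0.3, 0.1]
now [0.4683 0.0552 0.1905] 1.515 turn -0.001 then cm [-12.15  20.77   0.05]
```

View pics/s3.png

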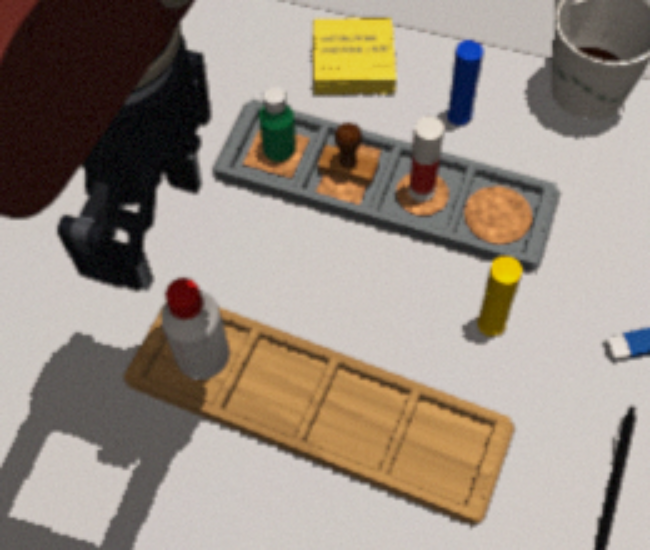

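The white bottle stands in its pocket. Next is the glue stick.

```bash
C="python3 -m crank"
$C '[{"x":-2.1,"y":3.6,"z":0,"turn":0},{"x":-2.4,"y":4.1,"z":0,"turn":0},{"x":-2.4,"y":4.1,"z":0,"turn":0},{"x":-2.4,"y":4.1,"z":0,"turn":0},{"x":-1.8,"y":3.1,"z":0,"turn":0}]' 60 >/dev/null
$C '[{"x":-1.05,"y":1.8,"z":0,"turn":0},{"x":0,"y":0,"z":3,"turn":0},{"x":0,"y":0,"z":3,"turn":0},{"x":0,"y":0,"z":0,"turn":0},{"x":0,"y":0,"z":0,"turn":0}]' >/dev/null
$C '[{"x":0,"y":0,"z":0,"turn":0}]' | sed -n '2p;5p'
python3 -c "
from h import *
go(.669,-.0775,.052,1.516)"
```

```text
tool_pos: [0.6699, -0.0776, 0.1316]
gripper_width: 0.598
now [ 0.6699 -0.0776  0.1316] 1.516 turn -0.0 then cm [ 0.01 -0.09  7.96]
```

```bash
C="python3 -m crank"
$C '[{"x":0,"y":0,"z":3,"turn":0},{"x":0,"y":0,"z":3,"turn":0},{"x":0,"y":0,"z":1.5,"turn":0},{"x":0,"y":0,"z":0.45,"turn":0},{"x":0,"y":0,"z":0,"turn":0}]' |sed -n '2p;4p'
$C '[{"x":0,"y":0,"z":0,"turn":0},{"x":0,"y":0,"z":0,"turn":0},{"x":0,"y":0,"z":0,"turn":0},{"x":0,"y":0,"z":0,"turn":0},{"x":0,"y":0,"z":0,"turn":0}]' 10
$C '[{"x":0,"y":0,"z":-1,"turn":0},{"x":0,"y":0,"z":-3,"turn":0},{"x":0,"y":0,"z":-4,"turn":0},{"x":0,"y":0,"z":-4,"turn":0},{"x":0,"y":0,"z":-1,"turn":0.061}]' |sed -n '2p;4,6p'
python3 -c "
from h import *
go(.461,-.012,.18,1.4556)"
```

```text
tool_pos: [0.6697, -0.0776, 0.0515]
contact_force: [0.7, 0.2, -0.1]
time: 11.15
tool_pos: [0.6708, -0.0779, 0.0531]
tool_rot: [0.001, 0.726, 0.687, 0.001]
contact_force: [0.4, -0.2, 5.9]
gripper_width: 0.266
grasp_force: 58.9
tool_pos: [0.672, -0.0781, 0.188]
contact_force: [0.1, 0.4, 0.2]
gripper_width: 0.258
grasp_force: 58.7
now [ 0.672  -0.0781  0.188 ] 1.453 turn -0.002 then cm [  4.14 -21.72   0.8 ]
```

```bash
C="python3 -m crank"
$C '[{"x":0.7,"y":-3.7,"z":0,"turn":0},{"x":0.9,"y":-4.7,"z":0,"turn":0},{"x":0.9,"y":-4.7,"z":0,"turn":0},{"x":0.9,"y":-4.6,"z":0,"turn":0},{"x":0.7,"y":-3.8,"z":0,"turn":0}]' >/dev/null
$C '[{"x":0,"y":-0.1,"z":2.5,"turn":0},{"x":0,"y":0,"z":3,"turn":0},{"x":0,"y":0,"z":2,"turn":0},{"x":0,"y":0,"z":0,"turn":0},{"x":0,"y":0,"z":0,"turn":0}]' >/dev/null
$C '[{"x":0,"y":0,"z":0,"turn":0}]' | sed -n '2p;5p'
python3 -c "
from h import *
go(.461,-.012,.053,1.4556)"
```

```text
tool_pos: [0.4606, -0.0121, 0.1075]
gripper_width: 0.26
now [ 0.4606 -0.0121  0.1075] 1.455 turn -0.001 then cm [0.01 0.03 5.45]
```

```bash
C="python3 -m crank"
$C '[{"x":0,"y":0,"z":2.5,"turn":0},{"x":0,"y":0,"z":2,"turn":0},{"x":0,"y":0,"z":0.8,"turn":0},{"x":0,"y":0,"z":0,"turn":0},{"x":0,"y":0,"z":0,"turn":0}]' |sed -n '2p;4p'
$C '[{"x":0,"y":0,"z":0.3,"turn":0},{"x":0,"y":0,"z":0,"turn":0},{"x":0,"y":0,"z":0,"turn":0}]' |sed -n '2p;4p'
```

```text
tool_pos: [0.4605, -0.0121, 0.0541]
contact_force: [-0.1, 0.3, -0.4]
tool_pos: [0.4608, -0.0121, 0.0511]
contact_force: [0.6, -0.3, 2.8]
```

```bash
C="python3 -m crank"
$C '[{"x":0,"y":0,"z":0,"turn":0},{"x":0,"y":0,"z":0,"turn":0},{"x":0,"y":0,"z":0,"turn":0},{"x":0,"y":0,"z":-1,"turn":0},{"x":0,"y":0,"z":-3,"turn":0}]' 60 | tail -2
$C '[{"x":0,"y":0,"z":-4,"turn":0},{"x":0,"y":0,"z":-4,"turn":0},{"x":0,"y":0,"z":-1,"turn":-0.061},{"x":0,"y":0,"z":0,"turn":0},{"x":0,"y":0,"z":0,"turn":0}]' |sed -n '2p;4p'
python3 - <<'E'
from h import *
go(.676,.0535,.18,1.516)
m=manip.camera_model('top');p,d=manip.grab_frame('top')
cv2.imwrite('pics/t4.png',cv2.convertScaleAbs(cv2.resize(p[135:335,225:415,::-1],None,fx=3,fy=3),alpha=1.6))
E
```

```text
gripper_width: 0.599
grasp_force: 0.0
tool_pos: [0.4592, -0.0118, 0.1795]
contact_force: [0.2, -0.1, -0.1]
now [ 0.4592 -0.0118  0.1795] 1.515 turn -0.001 then cm [ 7.71 21.29 -0.05]
```

View pics/t4.png

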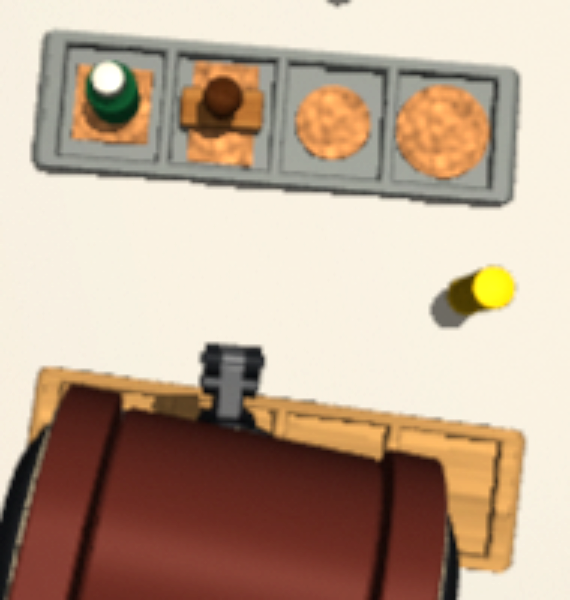

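The arm hides the new rack in this view, so I'll check it later. Next is the green bottle.

```bash
C="python3 -m crank"
$C '[{"x":1.5,"y":3.9,"z":0,"turn":0},{"x":1.6,"y":4.5,"z":0,"turn":0},{"x":1.6,"y":4.5,"z":0,"turn":0},{"x":1.6,"y":4.5,"z":0,"turn":0},{"x":1.4,"y":3.9,"z":0,"turn":0}]' 60 >/dev/null
$C '[{"x":0,"y":0,"z":3,"turn":0},{"x":0,"y":0,"z":3,"turn":0},{"x":0,"y":0,"z":0,"turn":0},{"x":0,"y":0,"z":0,"turn":0},{"x":0,"y":0,"z":0,"turn":0}]' >/dev/null
python3 -c "
from h import *
go(.676,.0535,.031,1.516)"
```

```text
now [0.677  0.0532 0.1213] 1.515 turn -0.001 then cm [ 0.02 -0.1   9.03]
```

```bash
C="python3 -m crank"
$C '[{"x":0,"y":0,"z":3,"turn":0},{"x":0,"y":0,"z":3,"turn":0},{"x":0,"y":0,"z":2,"turn":0},{"x":0,"y":0,"z":1,"turn":0},{"x":0,"y":0,"z":0,"turn":0}]' |sed -n '2p;4p'
$C '[{"x":0,"y":0,"z":0,"turn":0},{"x":0,"y":0,"z":0,"turn":0},{"x":0,"y":0,"z":0,"turn":0},{"x":0,"y":0,"z":0,"turn":0},{"x":0,"y":0,"z":0,"turn":0}]' 15
$C '[{"x":0,"y":0,"z":-1,"turn":0},{"x":0,"y":0,"z":-3,"turn":0},{"x":0,"y":0,"z":-4,"turn":0},{"x":0,"y":0,"z":-4,"turn":0},{"x":0,"y":0,"z":-3,"turn":0.061}]' |sed -n '2p;4,6p'
python3 -c "
from h import *
go(.445,-.147,.18,1.4556)"
```

```text
tool_pos: [0.6761, 0.0532, 0.0297]
contact_force: [0.2, -0.1, 0.0]
time: 16.6
tool_pos: [0.6784, 0.0533, 0.0326]
tool_rot: [0.002, 0.726, 0.687, 0.002]
contact_force: [0.3, -0.7, 6.5]
gripper_width: 0.333
grasp_force: 59.7
tool_pos: [0.6767, 0.0533, 0.1831]
contact_force: [-0.2, 0.2, -1.5]
gripper_width: 0.329
grasp_force: 59.2
now [0.6767 0.0533 0.1831] 1.453 turn -0.002 then cm [-22.56 -20.72   0.31]
```

```bash
C="python3 -m crank"
$C '[{"x":-2.8,"y":-2.6,"z":0,"turn":0},{"x":-3.4,"y":-3.1,"z":0,"turn":0},{"x":-3.4,"y":-3.1,"z":0,"turn":0},{"x":-3.4,"y":-3.1,"z":0,"turn":0},{"x":-3.4,"y":-3.1,"z":0,"turn":0}]' >/dev/null
$C '[{"x":-3.4,"y":-3.1,"z":0,"turn":0},{"x":-2.75,"y":-2.6,"z":0,"turn":0},{"x":0,"y":0,"z":3,"turn":0},{"x":0,"y":0,"z":3,"turn":0},{"x":0,"y":0,"z":2.5,"turn":0}]' >/dev/null
$C '[{"x":0,"y":0,"z":0,"turn":0},{"x":0,"y":0,"z":0,"turn":0},{"x":0,"y":0,"z":0,"turn":0}]' | sed -n '2p;5p'
python3 -c "
from h import *
go(.445,-.147,.031,1.4556)"
```

```text
tool_pos: [0.4459, -0.1472, 0.0967]
gripper_width: 0.331
now [ 0.4459 -0.1472  0.0967] 1.455 turn -0.001 then cm [ 0.01 -0.09  6.57]
```

```bash
C="python3 -m crank"
$C '[{"x":0,"y":-0.05,"z":3,"turn":0},{"x":0,"y":0,"z":2.3,"turn":0},{"x":0,"y":0,"z":1,"turn":0},{"x":0,"y":0,"z":0,"turn":0},{"x":0,"y":0,"z":0,"turn":0}]' |sed -n '2p;4p'
$C '[{"x":0,"y":0,"z":0.35,"turn":0},{"x":0,"y":0,"z":0,"turn":0},{"x":0,"y":0,"z":0,"turn":0}]' |sed -n '2p;4p'
```

```text
tool_pos: [0.4453, -0.1472, 0.0333]
contact_force: [-0.4, 0.6, -0.0]
tool_pos: [0.4459, -0.1475, 0.0305]
contact_force: [-0.3, 1.0, 5.6]
```

```bash
C="python3 -m crank"
$C '[{"x":0,"y":0,"z":0,"turn":0},{"x":0,"y":0,"z":0,"turn":0},{"x":0,"y":0,"z":0,"turn":0},{"x":0,"y":0,"z":-1,"turn":0},{"x":0,"y":0,"z":-3,"turn":0}]' 60 | tail -2
$C '[{"x":0,"y":0,"z":-4,"turn":0},{"x":0,"y":0,"z":-4,"turn":0},{"x":0,"y":0,"z":-3,"turn":0.1},{"x":0,"y":0,"z":0,"turn":0.14},{"x":0,"y":0,"z":0,"turn":0.14}]' >/dev/null
$C '[{"x":0,"y":0,"z":0,"turn":0.14},{"x":0,"y":0,"z":0,"turn":0.14},{"x":0,"y":0,"z":0,"turn":0.14},{"x":0,"y":0,"z":0,"turn":0.14},{"x":0,"y":0,"z":0,"turn":0.14}]' >/dev/null
$C '[{"x":0,"y":0,"z":0,"turn":0.14},{"x":0,"y":0,"z":0,"turn":0.14},{"x":0,"y":0,"z":0,"turn":0.14},{"x":0,"y":0,"z":0,"turn":0},{"x":0,"y":0,"z":0,"turn":0}]' | sed -n '2p;4p'
python3 -c "
from h import *
go(.672,-.010,.18,-.055)"
```

```text
gripper_width: 0.602
grasp_force: 0.0
tool_pos: [0.4442, -0.1466, 0.1787]
contact_force: [-0.5, 0.3, -0.2]
now [ 0.4442 -0.1466  0.1787] -0.042 turn 0.013 then cm [ 21.99 -14.9   -0.13]
```

```bash
C="python3 -m crank"
$C '[{"x":0,"y":0,"z":0,"turn":0.013},{"x":3.4,"y":-2.3,"z":0,"turn":0},{"x":4,"y":-2.7,"z":0,"turn":0},{"x":4,"y":-2.7,"z":0,"turn":0},{"x":4,"y":-2.7,"z":0,"turn":0}]' >/dev/null
$C '[{"x":3.8,"y":-2.6,"z":0,"turn":0},{"x":2.8,"y":-1.9,"z":0,"turn":0},{"x":0,"y":0,"z":0,"turn":0},{"x":0,"y":0,"z":0,"turn":0},{"x":0,"y":0,"z":0,"turn":0}]' >/dev/null
python3 - <<'E'
from h import *
go(.672,-.010,.0365,-.055)
p,d=manip.grab_frame('wrist');cv2.imwrite('pics/w5.png',p[:,:,::-1])
m=manip.camera_model('wrist');K=np.array(m['mtx']);T=np.array(m['world_to_cam']);v=T@[.672,-.01,.066,1];print((K@v[:3])[:2]/v[2])
E
```

```text
now [ 0.6718 -0.0112  0.1781] -0.058 turn -0.003 then cm [ 0.02 -0.12 14.16]
[318.4226643  191.15127136]
```

View pics/w5.png

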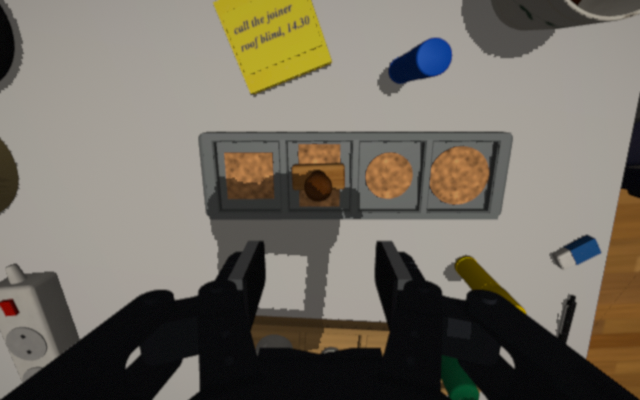

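```bash
python3 - <<'E'
from h import *
m=manip.camera_model('wrist')
for z in (.055,.06,.066): print(z,ray((318,185.5),z,m))
E
C="python3 -m crank"
$C '[{"x":0.2,"y":-0.1,"z":3,"turn":0},{"x":0,"y":0,"z":4,"turn":0},{"x":0,"y":0,"z":3,"turn":0},{"x":0,"y":0,"z":0,"turn":0},{"x":0,"y":0,"z":0,"turn":0}]' |sed -n '2p;4p'
python3 -c "
from h import *
go(.674,-.010,.0365,-.055)"
```

```text
0.055 [ 0.67395659 -0.00971933  0.055     ]
0.06 [ 0.67521137 -0.00982061  0.06      ]
0.066 [ 0.6767171  -0.00994215  0.066     ]
tool_pos: [0.674, -0.0104, 0.0787]
contact_force: [0.2, -0.7, 0.3]
now [ 0.674  -0.0104  0.0787] -0.059 turn -0.004 then cm [-0.   -0.04  4.22]
```

```bash
C="python3 -m crank"
$C '[{"x":0,"y":0,"z":2.2,"turn":0},{"x":0,"y":0,"z":2,"turn":0},{"x":0,"y":0,"z":0,"turn":0},{"x":0,"y":0,"z":0,"turn":0}]' |sed -n '2p;4p'
$C '[{"x":0,"y":0,"z":0,"turn":0},{"x":0,"y":0,"z":0,"turn":0},{"x":0,"y":0,"z":0,"turn":0},{"x":0,"y":0,"z":0,"turn":0},{"x":0,"y":0,"z":0,"turn":0}]' 10
$C '[{"x":0,"y":0,"z":-1,"turn":0},{"x":0,"y":0,"z":-3,"turn":0},{"x":0,"y":0,"z":-4,"turn":0},{"x":0,"y":0,"z":-4,"turn":0},{"x":0,"y":0,"z":-2,"turn":0}]' |sed -n '2p;4,6p'
```

```text
tool_pos: [0.6758, -0.0101, 0.0388]
contact_force: [0.8, -0.0, 0.2]
time: 23.65
tool_pos: [0.6762, -0.0099, 0.0388]
tool_rot: [0.0, 1.0, -0.029, 0.002]
contact_force: [-0.5, 0.8, 4.9]
gripper_width: 0.24
grasp_force: 58.5
tool_pos: [0.6763, -0.01, 0.1817]
contact_force: [1.2, -0.2, 0.3]
gripper_width: 0.24
grasp_force: 58.7
```

```bash
C="python3 -m crank"
$C '[{"x":0,"y":0,"z":0,"turn":-0.14},{"x":0,"y":0,"z":0,"turn":-0.14},{"x":0,"y":0,"z":0,"turn":-0.14},{"x":0,"y":0,"z":0,"turn":-0.14},{"x":0,"y":0,"z":0,"turn":-0.14}]' >/dev/null
$C '[{"x":0,"y":0,"z":0,"turn":-0.14},{"x":0,"y":0,"z":0,"turn":-0.14},{"x":0,"y":0,"z":0,"turn":-0.14},{"x":0,"y":0,"z":0,"turn":-0.14},{"x":0,"y":0,"z":0,"turn":-0.14}]' >/dev/null
$C '[{"x":0,"y":0,"z":0,"turn":-0.11},{"x":0,"y":0,"z":0,"turn":0},{"x":0,"y":0,"z":0,"turn":0}]' | sed -n '2p;4p'
python3 - <<'E'
from h import *
go(.453,-.080,.18,1.4556)
p,d=manip.grab_frame('scene')
cv2.imwrite('pics/s6.png',cv2.resize(p[100:320,180:440,::-1],None,fx=2.5,fy=2.5))
p,d=manip.grab_frame('top')
cv2.imwrite('pics/t6.png',cv2.convertScaleAbs(cv2.resize(p[135:335,225:415,::-1],None,fx=3,fy=3),alpha=1.6))
E
```

```text
tool_pos: [0.6744, -0.0098, 0.1765]
contact_force: [-0.0, 0.4, -0.7]
now [ 0.6744 -0.0098  0.1765] 1.45 turn -0.006 then cm [ -9.52 -21.19  -0.35]
```

View pics/s6.png

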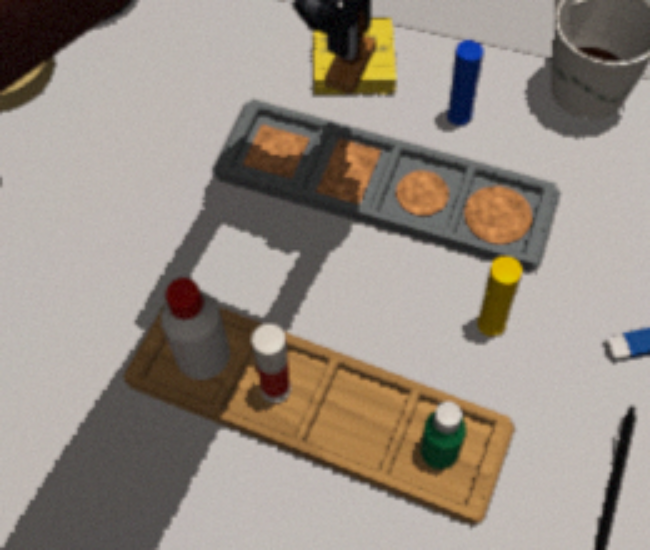

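View pics/t6.png

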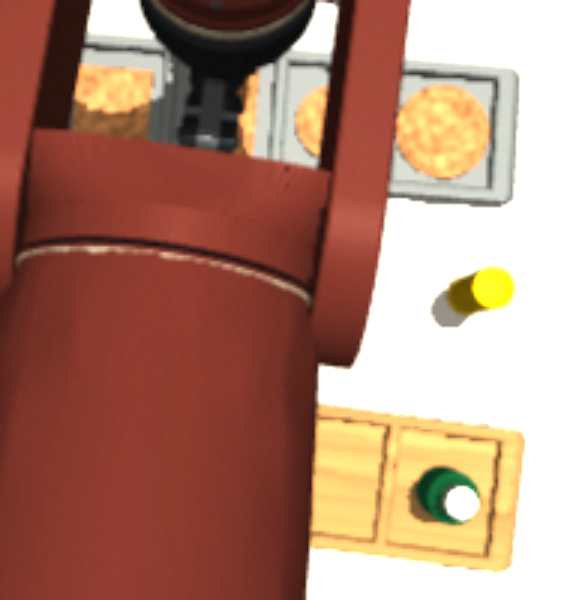

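White, glue and green all stand in the right pockets. The stamp is held with its foot now across the rack. I'll carry it over and check its tilt.

```bash
C="python3 -m crank"
$C '[{"x":-1.6,"y":-3.6,"z":0,"turn":-0.006},{"x":-1.9,"y":-4.3,"z":0,"turn":0},{"x":-1.9,"y":-4.3,"z":0,"turn":0},{"x":-1.9,"y":-4.3,"z":0,"turn":0},{"x":-1.6,"y":-3.6,"z":0,"turn":0}]' >/dev/null
$C '[{"x":-0.6,"y":-1.1,"z":2.5,"turn":0},{"x":0,"y":0,"z":3,"turn":0},{"x":0,"y":0,"z":2.5,"turn":0},{"x":0,"y":0,"z":0,"turn":0},{"x":0,"y":0,"z":0,"turn":0}]' >/dev/null
$C '[{"x":0,"y":0,"z":0,"turn":0},{"x":0,"y":0,"z":0,"turn":0}]' | sed -n '2p;4p'
python3 - <<'E'
from h import *
go(.453,-.080,.0365,1.4556)
p,d=manip.grab_frame('scene')
cv2.imwrite('pics/s7.png',cv2.resize(p[190:310,220:400,::-1],None,fx=4,fy=4,interpolation=cv2.INTER_CUBIC))
E
```

```text
tool_pos: [0.4545, -0.0805, 0.0982]
contact_force: [-0.9, -1.1, -0.5]
now [ 0.4545 -0.0805  0.0982] 1.458 turn 0.002 then cm [ 0.03 -0.15  6.17]
```

View pics/s7.png

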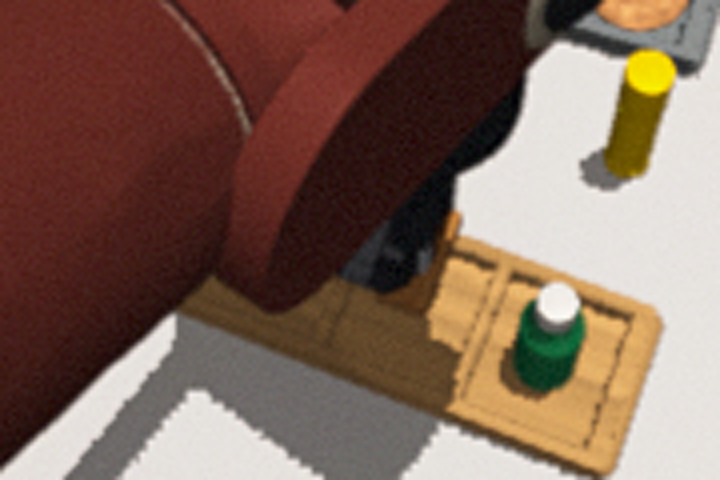

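The foot, around (430,280), runs parallel to the pocket's short walls and looks level. I'll lower it.

```bash
C="python3 -m crank"
$C '[{"x":0,"y":-0.1,"z":2.5,"turn":0},{"x":0,"y":0,"z":2.2,"turn":0},{"x":0,"y":0,"z":1,"turn":0},{"x":0,"y":0,"z":0,"turn":0},{"x":0,"y":0,"z":0,"turn":0}]' |sed -n '2p;4p'
$C '[{"x":0,"y":0,"z":0.3,"turn":0},{"x":0,"y":0,"z":0,"turn":0},{"x":0,"y":0,"z":0,"turn":0}]' |sed -n '2p;4p'
```

```text
tool_pos: [0.4528, -0.0802, 0.0402]
contact_force: [0.7, -0.1, -0.0]
tool_pos: [0.4525, -0.0801, 0.0369]
contact_force: [0.5, -0.9, -0.0]
```

```bash
C="python3 -m crank"
$C '[{"x":0,"y":0,"z":0.1,"turn":0},{"x":0,"y":0,"z":0,"turn":0},{"x":0,"y":0,"z":0,"turn":0}]' |sed -n '2p;4p'
```

```text
tool_pos: [0.4526, -0.0803, 0.0368]
contact_force: [-3.9, -0.2, 8.2]
```

Floor contact. I'll release, lift, and back off for a look.

```bash
C="python3 -m crank"
$C '[{"x":0,"y":0,"z":0,"turn":0},{"x":0,"y":0,"z":0,"turn":0},{"x":0,"y":0,"z":0,"turn":0},{"x":0,"y":0,"z":0,"turn":0},{"x":0,"y":0,"z":-1,"turn":0}]' 60 | tail -2
$C '[{"x":0,"y":0,"z":-3,"turn":0},{"x":0,"y":0,"z":-4,"turn":0},{"x":0,"y":0,"z":-4,"turn":0},{"x":0,"y":0,"z":-4,"turn":0},{"x":0,"y":0,"z":-3,"turn":0}]' >/dev/null
$C '[{"x":-4,"y":0,"z":0,"turn":0},{"x":-4.5,"y":0,"z":0,"turn":0},{"x":-4.5,"y":0,"z":0,"turn":0},{"x":-4.5,"y":0,"z":0,"turn":0},{"x":-4.5,"y":0,"z":0,"turn":0}]' >/dev/null
$C '[{"x":-4,"y":0,"z":0,"turn":0},{"x":-4.5,"y":0,"z":0,"turn":0},{"x":-2,"y":0,"z":0,"turn":0},{"x":0,"y":0,"z":0,"turn":0},{"x":0,"y":0,"z":0,"turn":0}]'
python3 - <<'E'
from h import *
p,d=manip.grab_frame('top')
cv2.imwrite('pics/t8.png',cv2.convertScaleAbs(cv2.resize(p[135:335,225:415,::-1],None,fx=3,fy=3),alpha=1.6))
E
```

```text
gripper_width: 0.598
grasp_force: 0.0
time: 29.9
tool_pos: [0.4155, -0.4023, 0.2254]
tool_rot: [-0.0, 0.746, 0.666, 0.0]
contact_force: [0.1, -0.2, 0.4]
gripper_width: 0.603
grasp_force: 0.0
```

View pics/t8.png

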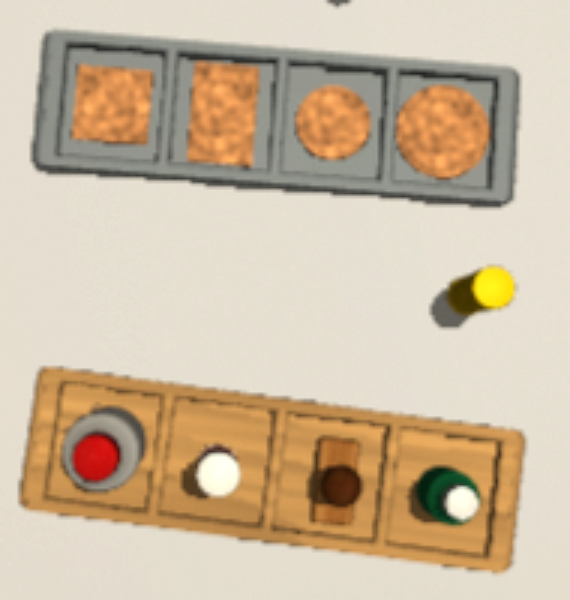

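All four things stand centred in the mirrored pockets: white (95,455), glue (218,473), stamp (338,482) and green (458,500). The arm is clear, so I'm handing in.

```bash
python3 -c "
from h import *
m=manip.camera_model('top');q=lambda c:(225+(c[0]-1)/3,135+(c[1]-1)/3)
for c,z in [((95,456),.119),((218,473),.098),((340,485),.06),((460,503),.084)]: print(np.round(ray(q(c),z,m),3))
print(manip.job_done())"
```

```text
[0.469 0.052 0.119]
[ 0.46  -0.012  0.098]
[ 0.452 -0.081  0.06 ]
[ 0.445 -0.145  0.084]
the job is handed in; nothing more can be done
None
```

The job is handed in at about 30 s: white bottle, glue stick, stamp and green bottle stand left to right in the new rack, each measured within about 3 mm of its pocket centre; the stamp is turned 90° so its long side lies across the rack, and no verdict came back.

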